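# Tighten the specimen clamp to its first click

## Task

Two small bridge clamps stand on the laboratory desk; one of them holds a specimen mount (a dark disc) under its bridge, the other is empty. Tighten the one with the specimen: turn its bar knob clockwise until the screw is fully home and the knob's slip clutch clicks, stop at that first click and let go. Never let it click a second time, and leave the empty clamp's knob alone.

Things in the scene. Friction and masses are not known exactly. Their poses are not given: they have to be found in the camera images.
- clamp_grip (a point): Grip point of the loaded clamp's knob, on its vertical axis, 115 mm above the desk. Sizes in mm. Knob: grey upright bar 64 long, 14 thick, 32 tall (top 7 above this point), on a disc 40 across, its top 23 below this point. x runs along the bar to its white-marked end, z up. Clamp: foot 84 x 120, two posts, bridge 120 x 26, top 76 high; under it a dark disc 50 across, 20 high.
- clamp_screw (a joint): Screw of the loaded clamp, rad, growing clockwise from above. Starts at 0.25 to 0.70, comes up solid at 1.00 = fully home. Takes 0.2 N m, stays where left. A flat steel pointer under the knob turns with it and lies over the black line on the bridge when home. Until the clutch slips the knob's white mark is over the pointer: when home the bar lies along the bridge.
- clamp_clutch (a joint): Slip of knob past screw, rad, growing clockwise, from 0. Gives under 0.08 until the screw is home; then torque peaks at 0.35 N m near 0.11, falls away past 0.22, next notch at 0.45 (26 degrees) = one click, the bar then 26 degrees clockwise past the bridge line. Let go past 0.28 it settles near 0.45; before 0.18, near 0. The second click starts past 0.67. Turning back loosens the screw.
- spare_mark (a point): On the knob of the other, empty clamp (same build, nothing under its bridge; the two may have changed places; both are fixed, turned up to 20 degrees): the white-marked end of its bar, 32 mm out from that knob's axis (x points outward along the bar), 115 mm above the desk. That knob is to stay as it is.
Things that resemble listed ones, but are neither listed nor needed, are in the scene too. What is shaped like the part that bears clamp_grip but pink or turquoise is not meant.

How it is judged:
By the outcome, as a careful person would: the job done as asked, in the order asked, and still so for the second after the job is handed in, with the robot touching nothing.
It also fails if it takes over 32 s, if anything falls off the work surface, if the arm or the gripper's body presses on something with over 40 N, if the wrist force passes 120 N, or if a joint passes its speed limit or range.

## Robot

A 6-joint arm with a two-finger parallel gripper is mounted at the origin on the work surface. World frame = base frame: x ahead of the robot, y to its left, z up, the work surface at z = 0. Lengths are in mm, angles in rad, forces in N, time in s.
With the tool pointing down it reaches from about 300 to 775 mm from the base axis. Payload 14.6 kg.
Tool frame: the origin (TCP) lies between the finger pads; the fingertips stand 8 mm ahead of it and the grasp point (between the pads) lies 11 mm behind it; z points along the fingers, y is the direction in which the jaws open and shut (so a half turn about z gives the same grasp; the last joint's range is limited). The gripper opens to 94 mm and grips with 3 to 60 N. Pads are 16 mm wide; open, the fingers measure 119 mm over their backs; the gripper's body (75 mm by 177 mm) begins 78 mm behind the grasp point.
Start: joints at [1.196, 0.3, 1.521, -0, 1.321, -0.067], TCP at [166.627, 524.142, 185.946] pointing down, gripper open.
Joint ranges: [-3.03, 3.03], [-0.79, 2.21], [0.23, 2.52], [-1.04, 4.18], [0, 3.07], [-2.55, 2.55]. Speed limits (rad/s): [2.22, 2.22, 2.57, 3.14, 3.14, 3.14].

## Interface

Orientations are given as [roll, pitch, yaw] about the fixed x, y, z axes, in that order (R = Rz(yaw) Ry(pitch) Rx(roll)).
In Python, from cell import manip gives the robot as it stands. The module is installed in compiled form; this text tells all that it offers.
- The arm moves only by the tool send_rows, never from a script. Its argument "series" is a list that holds one entry, the list of rows, each a list of 5 numbers: the opening, from 0 (shut) to 1 (fully open), then the shift along the tool's x, y, z in mm, then the turn about the tool's z in degrees. In form: [[[gripper, dx, dy, dz, roll], ...]]. A call has 1 to 10 rows; each row is the pose to reach, as a shift and turn from the pose commanded when the call began, along the tool's axes at that moment; what a row does not reach only later rows make up. A row lasts 1/10 s, in which the tool goes at most 50 mm and 8.59 degrees, less where a joint would pass 70% of its speed; a pose out of reach is approached as far as the arm can. A call with a gripper value outside its range is refused whole. The fingers move at their own pace and stop on an object; "newtons" is the grip in N (left out, the last holds). Time passes only in rows, so rows that repeat a pose let the fingers close. It gives the time, the measured TCP pose, the force and the opening at its end, in the units of the state.
- manip.read_state(): the state, without advancing time (a new reading comes with each control period).
- manip.camera(name): name is "side" or "top" or "wrist"; returns a dict with "img" (400x640x3 uint8, red, green, blue), "vfov" (degrees; the focal length in pixels is half the picture's height over the tangent of half this angle, whatever the lens; pixels are square), "cx", "cy" (the principal point, pixels), "dist" ([k1, k2, p1, p2, k3] as OpenCV has them; the pictures are not rectified), "pose" (4x4, takes a point from camera to world coordinates); the wrist camera has in their place "T_tool_cam" (4x4, takes a point from camera to tool coordinates, whose origin is the TCP and whose axes are the flange's). Camera axes: x right, y down, z forward; pixel columns grow to the right and rows downward; lengths in mm; the calibration is good to about 2 mm. A picture is of the moment at which its call begins: read the wrist's pose just before it. There is no depth.
- manip.sign_off(): hands the job in, once; it reports no verdict.
Trained networks look in a picture, given as the dict that the camera call returned (one of the last four; its "shot" number tells which), for a name from the list of things; names that differ only in an ending like _2 or _b are one class to them, and where a whole thing is asked for, a point or a joint stands for the part that bears it (a point fixed in the world has none). Each returns a list of dicts, best first, with "conf" (0 to 1); they miss things now and then, are a little off and sometimes report something else, mostly with a low value. They report only what shows in the picture. A call takes as long as a camera call. They do not tell look-alikes from the thing itself.
- manip.find_in(target, picture): "rect" ([left, top, width, height] in pixels, round what is visible of it).
- manip.silhouettes(target, picture): "pixels" (400x640 bool, what is visible of it) and "rect" ([left, top, width, height] in pixels, round what is visible of it).
The state is a dict: "clock": time; "joints": joint angles; "qd": joint speeds; "effort": joint torques, N m; "eef_pos": TCP position; "eef_rot": TCP orientation; "wrist_force": force on the tool from outside, world axes, zero at the start; "moment": the same for the moment, N m; "finger_gap": finger opening in mm.
Only numpy, scipy, OpenCV 4.12 (cv2) and the standard library are available. Lean on these libraries where they do the work, as an engineer would, in place of code of your own. Each camera call takes 0.05 s, during which the arm holds its last target. There are 200 camera calls.

## Working session

There is one attempt and no reset: what is moved stays moved. The work goes in short steps, Python scripts to look and compute and a tool call to move; the robot and the scene stay as the last step left them, time stands still between calls to the robot, and variables do not carry over. Pictures are saved under pics/ and viewed, about 8 in all and at most 12, crops included, and the job is handed in when it is done.

Besides the shell and the picture viewer there is one more tool, called after ">>>" as a command line: name --argument value ..., lists and objects as JSON in quotes. send_rows: Moves the arm, as the interface text tells. Its arguments: {"type":"object","properties":{"series":{"type":"array"},"newtons":{"type":"number"}},"required":["series"]}

```bash
mkdir -p pics
cat > h.py <<'E'
import numpy as np, cv2
from scipy.spatial.transform import Rotation as R
from cell import manip
def K(c):
    f=200/np.tan(np.radians(c["vfov"])/2); return np.array([[f,0,c["cx"]],[0,f,c["cy"]],[0,0,1.]])
def T(c,s=None):
    if "pose" in c: return np.array(c["pose"])
    M=np.eye(4);M[:3,:3]=R.from_euler("xyz",s["eef_rot"]).as_matrix();M[:3,3]=s["eef_pos"]
    return M@np.array(c["T_tool_cam"])
def atz(c,px,z,s=None):
    p=cv2.undistortPoints(np.array(px,float).reshape(-1,1,2),K(c),np.array(c["dist"],float)).reshape(-1,2)
    M=T(c,s); d=np.c_[p,np.ones(len(p))]@M[:3,:3].T
    return M[:3,3]+d*((z-M[2,3])/d[:,2])[:,None]
def proj(c,P,s=None):
    M=np.linalg.inv(T(c,s)); 
    return cv2.projectPoints(np.array(P,float).reshape(-1,1,3),cv2.Rodrigues(M[:3,:3])[0],M[:3,3],K(c),np.array(c["dist"],float))[0].reshape(-1,2)
def save(c,n,box=None,k=1):
    im=c["img"][:,:,::-1]
    if box: l,t,w,h=box; im=im[t:t+h,l:l+w]
    cv2.imwrite("pics/"+n,cv2.resize(im,None,fx=k,fy=k,interpolation=cv2.INTER_CUBIC))
E
python3 - <<'E'
from h import *
s=manip.read_state(); print({k:np.round(v,3) for k,v in s.items()})
ims=[]
for n in("top","side"):
    c=manip.camera(n); ims.append(c["img"]); print(n,T(c).round(2).tolist(),c["vfov"])
    for t in("clamp_grip","clamp_screw","spare_mark"):
        print(t,[(np.round(d["rect"]).tolist(),round(d["conf"],2)) for d in manip.find_in(t,c)])
    save(c,n+"0.png",None,1.25)
E
```

```text
{'clock': np.float64(0.0), 'joints': array([ 1.196,  0.3  ,  1.522,  0.   ,  1.321, -0.067]), 'qd': array([ 0.001,  0.001, -0.   ,  0.   , -0.   ,  0.001]), 'effort': array([-2.0000e-03, -5.3181e+01, -3.5272e+01,  7.1000e-02,  2.5000e-02,
       -0.0000e+00]), 'eef_pos': array([166.509, 523.877, 185.376]), 'eef_rot': array([-3.14 , -0.   ,  2.834]), 'wrist_force': array([-1.266,  0.161, -0.677]), 'moment': array([-0.028, -0.041, -0.018]), 'finger_gap': np.float64(93.727)}
top [[-0.0, -0.99, 0.16, 336.62], [-1.0, -0.0, -0.01, -86.19], [0.01, -0.16, -0.99, 1077.77], [0.0, 0.0, 0.0, 1.0]] 44.30510278998304
clamp_grip [([331.0, 166.0, 24.0, 27.0], 0.83), ([442.0, 127.0, 22.0, 36.0], 0.69), ([318.0, 255.0, 19.0, 30.0], 0.68)]
clamp_screw [([326.0, 167.0, 31.0, 29.0], 0.98), ([318.0, 253.0, 19.0, 32.0], 0.87), ([442.0, 133.0, 22.0, 34.0], 0.78)]
spare_mark [([185.0, 189.0, 36.0, 16.0], 0.85)]
side [[0.93, -0.18, 0.33, 88.25], [-0.37, -0.47, 0.8, -1044.28], [0.01, -0.86, -0.5, 685.72], [0.0, 0.0, 0.0, 1.0]] 43.835785581200646
clamp_grip [([255.0, 199.0, 30.0, 20.0], 0.96), ([332.0, 187.0, 28.0, 25.0], 0.83), ([408.0, 240.0, 30.0, 22.0], 0.8)]
clamp_screw [([258.0, 199.0, 28.0, 24.0], 0.9), ([332.0, 190.0, 28.0, 22.0], 0.77), ([408.0, 236.0, 29.0, 24.0], 0.63)]
spare_mark [([285.0, 147.0, 16.0, 17.0], 0.73)]
```

View pics/top0.png

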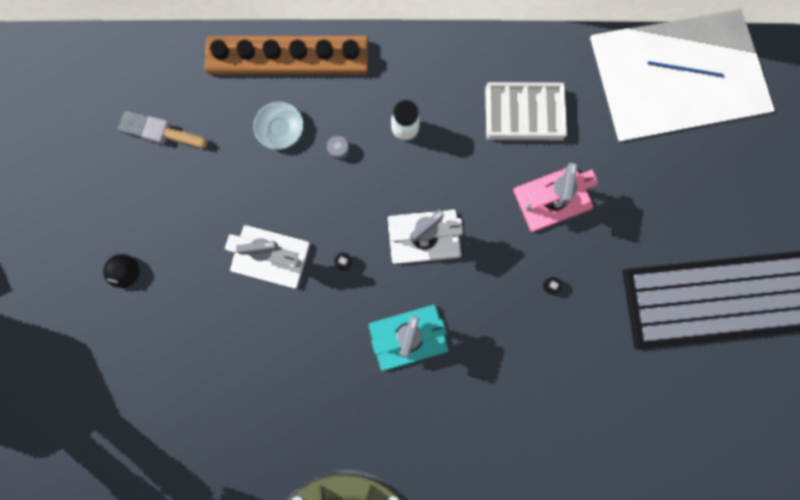

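View pics/side0.png

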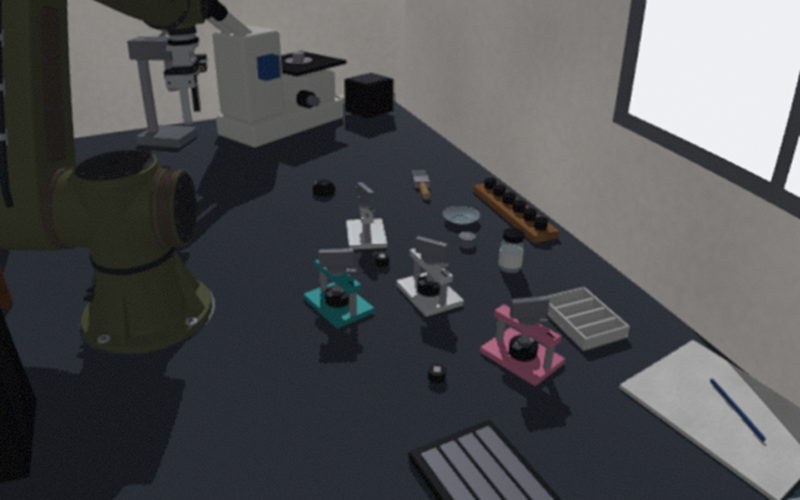

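Look-alikes (640-wide top picture): white clamp left (214,204), white clamp middle (340,188), turquoise (326,270), pink (445,158). The coloured ones are excluded. The middle white one appears to hold the dark disc and the left one looks empty. I'll check that in a close crop.

Run:
```python
from h import *
c=manip.camera("top"); a=c["img"][150:235,165:385,::-1]
d=manip.camera("side"); b=d["img"][135:255,250:390,::-1]
a=cv2.resize(a,(792,306),interpolation=3); b=cv2.resize(b,(336,288),interpolation=3)
o=np.zeros((596,792,3),np.uint8); o[:306]=a; o[308:596,:336]=b; cv2.imwrite("pics/crop1.png",o)
print(atz(c,[[343,179.5],[210,198]],122).round(0), manip.read_state()["clock"])
for t in("clamp_grip",):
  for m in manip.silhouettes(t,c):
    ys,xs=np.nonzero(m["pixels"]); print(m["conf"],m["rect"],cv2.minAreaRect(np.c_[xs,ys].astype(np.float32)))
```

```text
[[ 526. -135.  122.]
 [ 488.  127.  122.]] 0.5
0.98 [316.2, 254.0, 19.8, 31.2] ((327.5000305175781, 269.0000305175781), (17.677669525146484, 27.577163696289062), 45.0)
0.87 [330.2, 170.9, 29.4, 21.2] ((342.3135986328125, 181.45269775390625), (18.923080444335938, 32.230770111083984), 67.38013458251953)
```

View pics/crop1.png

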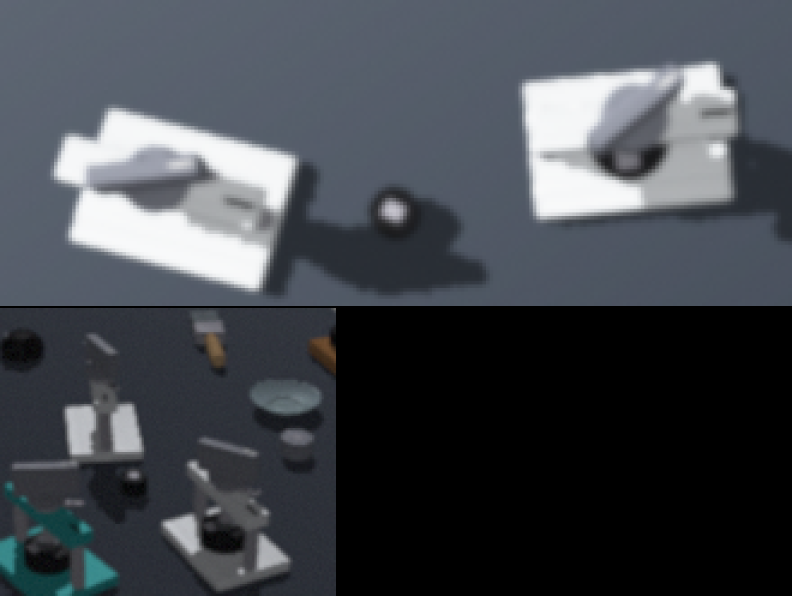

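Confirmed: the middle white clamp, at crop (630,130), has the dark disc and its bar needs about 40° clockwise. The left white one is empty. I'll go above the loaded one.

```bash
cat >> h.py <<'E'
def go(P,yawdeg,s=None):
    s=s or manip.read_state(); r=R.from_euler("xyz",s["eef_rot"])
    d=r.inv().apply(np.array(P)-s["eef_pos"]); cw=(np.degrees(s["eef_rot"][2])-yawdeg+180)%360-180
    print("shift",d.round(1),"cw",round(cw,1))
E
python3 -c "
from h import *
go([520,-135,240],130); print(np.array(manip.camera('wrist')['T_tool_cam']).round(2))"
```

```text
shift [-536.5 -521.1  -54. ] cw 32.4
[[   0.     -0.96   -0.28   84.19]
 [   1.      0.      0.     -1.69]
 [  -0.     -0.28    0.96 -197.51]
 [   0.      0.      0.      1.  ]]
```

>>> send_rows --series '[[[1,-36,-35,-54,2],[1,-72,-70,-54,4],[1,-108,-105,-54,8],[0.6,-143,-139,-54,12],[0.6,-179,-174,-54,16],[0.6,-214,-209,-54,20],[0.6,-250,-243,-54,24],[0.6,-286,-278,-54,28],[0.6,-322,-313,-54,32],[0.6,-357,-347,-54,32]]]' --newtons 20

```text
clock: 1.6
eef_pos: [394.9, 97.0, 240.3]
eef_rot: [3.141, 0.001, 2.273]
wrist_force: [0.5, -0.1, 0.2]
finger_gap: 56.6
```

```bash
python3 -c "
from h import *
go([520,-135,240],130)"
```

```text
shift [-257.9  -54.3    0.4] cw 0.2
```

>>> send_rows --series '[[[0.6,-45,-9,0,0],[0.6,-90,-18,0,0],[0.6,-135,-27,0,0],[0.6,-180,-36,0,0],[0.6,-225,-45,0,0],[0.6,-258,-54,0,0],[0.6,-258,-54,0,0],[0.6,-258,-54,0,0]]]'

```text
clock: 2.4
eef_pos: [520.2, -132.8, 239.5]
eef_rot: [-3.141, -0.001, 2.274]
wrist_force: [-0.1, 0.5, -0.6]
finger_gap: 56.4
```

Run:
```python
from h import *
s=manip.read_state(); c=manip.camera("wrist"); save(c,"w1.png",None,1.25)
print(s["eef_pos"],np.degrees(s["eef_rot"]),s["finger_gap"])
for t in("clamp_grip","clamp_screw"):
  for m in manip.silhouettes(t,c):
    ys,xs=np.nonzero(m["pixels"]); print(t,m["conf"],m["rect"],cv2.minAreaRect(np.c_[xs,ys].astype(np.float32)))
print(proj(c,[[526,-135,122]],s))
```

```text
[ 520.18124675 -132.79220596  239.53838689] [-1.79981351e+02 -4.38026644e-02  1.30302111e+02] 56.40496833734688
clamp_grip 0.63 [247.2, 361.5, 26.0, 23.2] ((257.5, 372.5), (21.0, 27.0), 90.0)
clamp_grip 0.58 [181.6, 26.7, 56.1, 68.3] ((211.4089813232422, 57.98966979980469), (79.2736587524414, 37.62957763671875), 62.78388977050781)
clamp_grip 0.55 [307.6, 162.4, 36.9, 68.5] ((324.45440673828125, 195.96499633789062), (33.837772369384766, 60.261043548583984), 19.09349250793457)
clamp_screw 0.88 [244.4, 362.8, 27.5, 21.9] ((258.0, 372.5), (19.0, 26.0), 90.0)
clamp_screw 0.86 [182.3, 26.2, 55.2, 69.1] ((211.25003051757812, 60.24999237060547), (85.55992126464844, 36.76955032348633), 45.0)
clamp_screw 0.77 [312.4, 166.7, 32.0, 59.6] ((327.4046630859375, 195.15206909179688), (59.44692611694336, 34.53378677368164), 68.96248626708984)
[[326.00666294 199.8076636 ]]
```

View pics/w1.png

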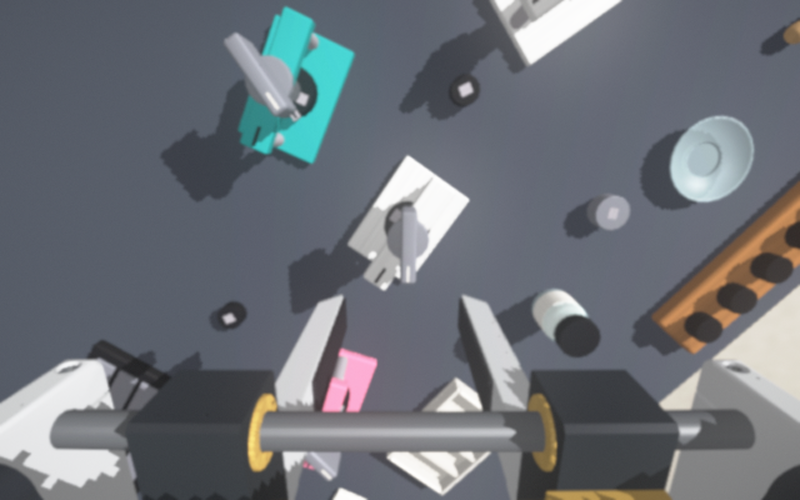

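The picture shows the loaded clamp at (408,235) of the 800-wide view, its bar nearly along the tool's x. The turquoise clamp is at (275,85) and the pink one lies behind the fingers. I'll zoom in to measure the ends of the bar.

Run:
```python
from h import *
s=manip.read_state(); c=manip.camera("wrist"); save(c,"w2.png",(270,120,110,120),5)
```

```text
(no output)
```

View pics/w2.png

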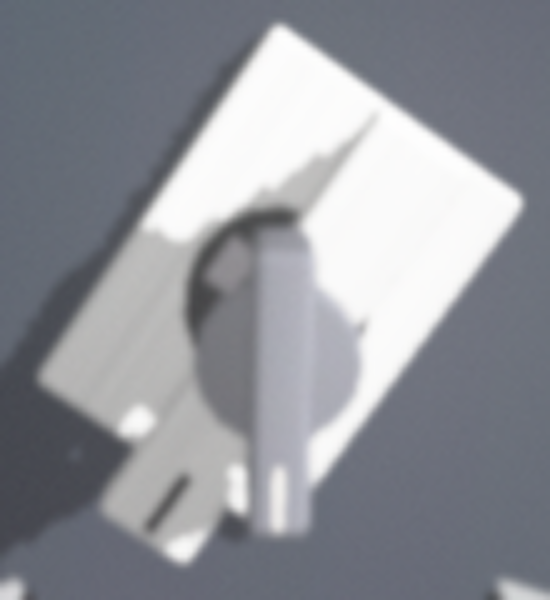

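Run:
```python
from h import *
s=manip.read_state(); c=manip.camera("wrist")
q=lambda a:np.array(a)/5+[270,120]
far,near=atz(c,q([[284.5,265],[281,535]]),122,s); print(far,near,(far+near)/2,np.linalg.norm(far-near),np.degrees(np.arctan2(*(near-far)[1::-1])))
a,b=atz(c,q([[188,476],[149,531]]),76,s); print(a,b,np.degrees(np.arctan2(*(b-a)[1::-1])))
f=atz(c,q([[278,20],[38,380],[522,203]]),10,s); d=f[1]-f[0]; print(f,np.degrees(np.arctan2(d[1],d[0])),np.linalg.norm(d))
print(np.degrees(np.arctan2(*(b-(far+near)/2)[1::-1])), s["eef_pos"])
go([526,-135,180],130)
```

```text
[ 508.23185673 -111.67052773  122.        ] [ 546.42546283 -157.14007375  122.        ] [ 527.32865978 -134.40530074  122.        ] 59.382077789598014 -49.97034104253797
[ 530.83951614 -173.0204064    76.        ] [ 532.68169523 -190.39635049   76.        ] -83.94816914676039
[[ 478.98859715  -77.44476115   10.        ]
 [ 491.84754329 -197.48671845   10.        ]
 [ 562.25282337  -70.84797728   10.        ]] -83.88576680835105 120.72872073062231
-84.53882426924919 [ 520.14793677 -131.62850055  240.30885671]
shift [-6.2  2.2 60.3] cw 0.4
```

>>> send_rows --series '[[[0.6,-6.5,3.5,40,0.3],[0.6,-6.5,3.5,80,0.3],[0.6,-6.5,3.5,90,0.3],[0.6,-6.5,3.5,90,0.3],[0.6,-6.5,3.5,90,0.3]]]'

```text
clock: 3.15
eef_pos: [528.0, -135.3, 152.0]
eef_rot: [3.14, 0.002, 2.27]
wrist_force: [0.9, -0.2, 0.4]
finger_gap: 56.5
```

Run:
```python
from h import *
s=manip.read_state(); c=manip.camera("wrist"); save(c,"w3.png",(200,140,240,180),3)
print(s["eef_pos"],np.degrees(s["eef_rot"]),s["finger_gap"],proj(c,[[527.2,-134.3,122]],s))
```

```text
[ 527.96574283 -135.2519455   151.9997066 ] [1.79924446e+02 1.21779739e-01 1.30084760e+02] 56.45198163352419 [[323.7115242  221.85705187]]
```

View pics/w3.png

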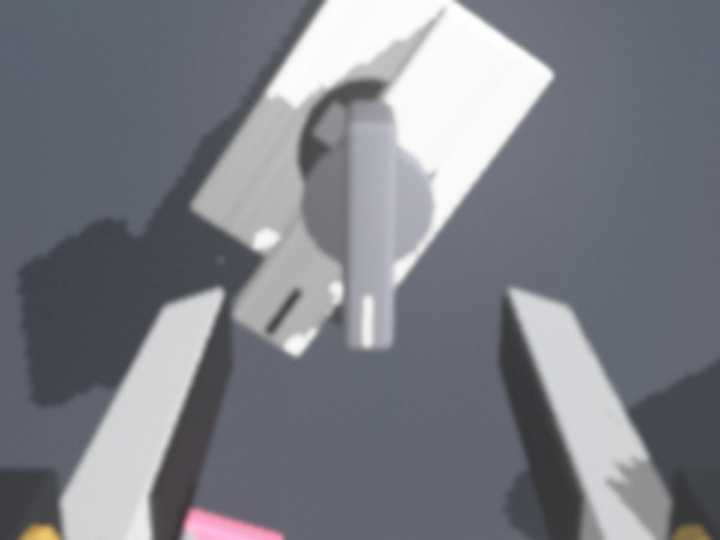

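Run:
```python
from h import *
s=manip.read_state(); c=manip.camera("wrist")
q=lambda a:np.array(a)/3+[200,140]
far,near=atz(c,q([[371,124],[369,348.5]]),122,s); m=(far+near)/2; print(m,np.linalg.norm(far-near),np.degrees(np.arctan2(*(near-far)[1::-1])))
f=atz(c,q([[192,207],[553,74]]),10,s);print(f.mean(0))
a,b=atz(c,q([[298,290],[270,332]]),76,s); print(np.degrees(np.arctan2(*(b-a)[1::-1])))
print(s["eef_pos"]); go([m[0],m[1],105],130)
```

```text
[ 526.21401559 -133.54014476  122.        ] 61.604407214655126 -50.255219740318054
[ 527.03418277 -133.88710267   10.        ]
-82.4620616565902
[ 528.07656087 -135.33442885  152.15642024]
shift [ 2.7 -0.3 47. ] cw 0.1
```

>>> send_rows --series '[[[0.6,2,0,30,0],[0.6,2,0,47,0],[0.6,2,0,47,0],[0.6,2,0,47,0],[0,2,0,47,0],[0,2,0,47,0],[0,2,0,47,0],[0,2,0,47,0],[0,2,0,47,0],[0,2,0,47,0]]]' --newtons 50

```text
clock: 4.25
eef_pos: [525.9, -133.7, 103.0]
eef_rot: [-3.142, 0.0, 2.27]
wrist_force: [0.1, -0.7, -0.3]
finger_gap: 11.7
```

Run:
```python
from h import *
s=manip.read_state(); print({k:np.round(v,3) for k,v in s.items()})
```

```text
{'clock': np.float64(4.25), 'joints': array([-0.316,  0.366,  1.636, -0.   ,  1.14 , -1.016]), 'qd': array([-0.   ,  0.001,  0.001,  0.001, -0.002, -0.003]), 'effort': array([-1.0000e-03, -5.4146e+01, -3.2439e+01,  2.3000e-02,  7.5000e-02,
        0.0000e+00]), 'eef_pos': array([ 525.907, -133.687,  102.986]), 'eef_rot': array([-3.142,  0.   ,  2.27 ]), 'wrist_force': array([ 0.115, -0.701, -0.349]), 'moment': array([-0.048, -0.025,  0.017]), 'finger_gap': np.float64(11.658)}
```

>>> send_rows --series '[[[0,0,0,0,0],[0,0,0,0,0]]]'

```text
clock: 4.45
eef_pos: [525.9, -133.7, 102.9]
eef_rot: [-3.142, -0.0, 2.27]
wrist_force: [-0.7, -1.0, -0.4]
finger_gap: 0.7
```

Run:
```python
from h import *
s=manip.read_state(); c=manip.camera("wrist"); save(c,"w4.png",(200,140,240,180),3); print(s["moment"],s["eef_pos"])
```

```text
[-0.01022987  0.06211744  0.01378212] [ 525.89741677 -133.68035942  102.92965099]
```

View pics/w4.png

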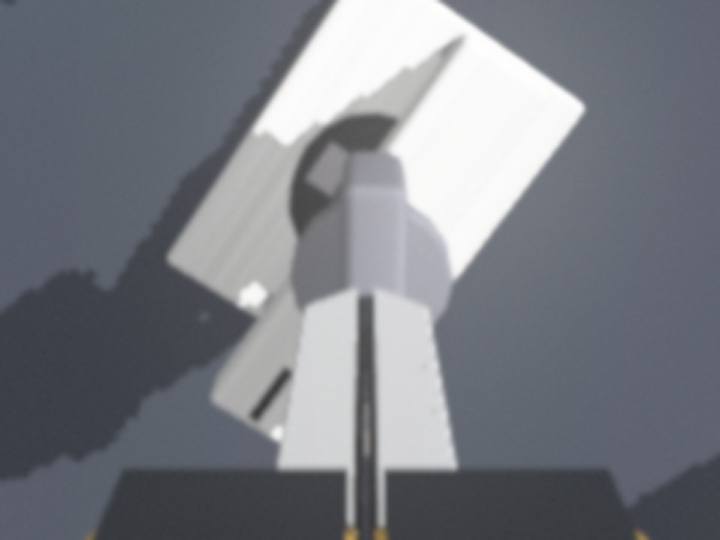

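The fingers have shut fully (gap 0.7 mm), tips at (365,290) of the crop, and appear in front of the bar without touching it. I'll check the fingertip geometry against the calibration.

Run:
```python
from h import *
s=manip.read_state(); c=manip.camera("wrist"); k=K(c); print(k, c["dist"], s["eef_pos"], s["joints"])
M=T(c,s); tool=lambda p:(R.from_euler("xyz",s["eef_rot"]).apply(p)+s["eef_pos"])
print("tip",proj(c,[tool([0,0,8]),tool([0,0,0]),tool([0,0,-19])],s))
print("bar far/near top",proj(c,[tool([32,0,-19]),tool([-32,0,-19])],s))
d=manip.camera("side"); t=manip.camera("top")
print("side grip/tcp",proj(d,[[526.5,-134,122],s["eef_pos"]]),"top",proj(t,[[526.5,-134,122]]))
p=proj(d,[[526.5,-134,110]])[0].astype(int); a=cv2.resize(d["img"][p[1]-50:p[1]+50,p[0]-66:p[0]+66,::-1],None,fx=6,fy=6,interpolation=3)
cv2.imwrite("pics/s4.png",a); print(p)
```

```text
[[310.32059881   0.         321.45622538]
 [  0.         310.32059881 204.15934057]
 [  0.           0.           1.        ]] [-0.01844271  0.          0.          0.          0.        ] [ 525.89689383 -133.70230766  102.92229344] [-3.16451408e-01  3.66368168e-01  1.63561941e+00 -2.40214950e-05
  1.13965250e+00 -1.01565920e+00]
tip [[323.94049515 234.04396739]
 [324.03102835 238.43326268]
 [324.27446358 250.23899117]]
bar far/near top [[324.45583692 201.25089734]
 [324.10728844 294.74536392]]
side grip/tcp [[344.92378304 192.41560944]
 [344.31344332 199.50111764]] top [[342.24870392 179.05276183]]
[344 196]
```

View pics/s4.png

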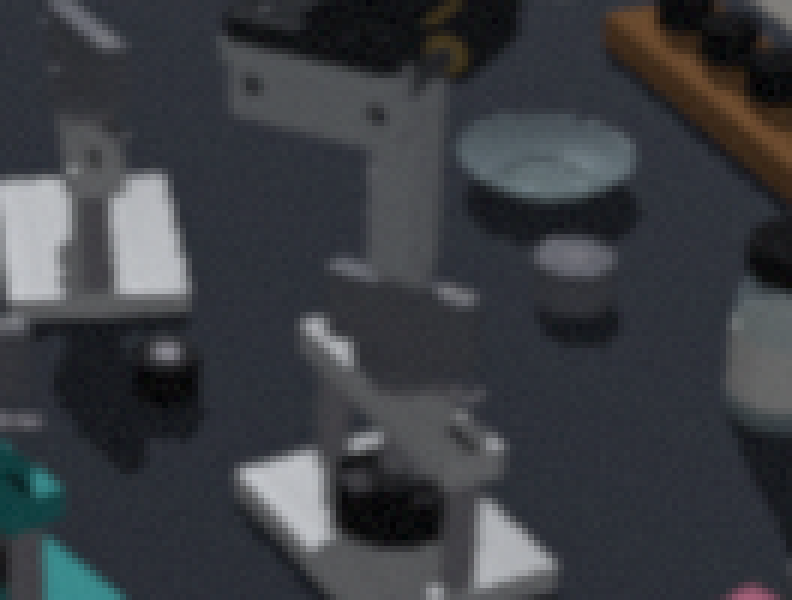

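Run:
```python
from h import *
s=manip.read_state(); c=manip.camera("wrist")
q=lambda a:np.array(a)/3+[200,140]
f=atz(c,q([[167,258],[583,105]]),10,s); print(f, f.mean(0),np.linalg.norm(f[0]-f[1]),"expect 146.5")
far=atz(c,q([[377,187]]),122,s); print("bar far end from axis",np.linalg.norm((far-[526.5,-134,122])[0,:2]))
```

```text
[[ 490.93111414 -196.83595333   10.        ]
 [ 560.87927013  -70.37360404   10.        ]] [ 525.90519214 -133.60477869   10.        ] 144.51806224758266 expect 146.5
bar far end from axis 31.970359992160503
```

>>> send_rows --series '[[[0.6,0,0,0,0],[0.6,0,0,0,0],[0.6,0,0,0,0],[0.6,0,0,0,0],[0.6,0,0,0,0],[0.6,0,0,0,0]]]'

```text
clock: 5.3
eef_pos: [525.9, -133.7, 102.9]
eef_rot: [-3.142, -0.0, 2.27]
wrist_force: [0.4, 1.3, 0.4]
finger_gap: 44.8
```

Run:
```python
from h import *
s=manip.read_state(); c=manip.camera("wrist"); save(c,"w5.png",(200,140,240,180),3); print(s["finger_gap"],s["wrist_force"])
tool=lambda p:(R.from_euler("xyz",s["eef_rot"]).apply(p)+s["eef_pos"]); g=s["finger_gap"]/2
for z in(8,-11,-20,-25): print(z,((proj(c,[tool([8,-g,z]),tool([8,g,z])],s)-[200,140])*3).round(0).tolist())
```

```text
44.77042250306115 [0.44355801 1.32941117 0.39374378]
8 [[277.0, 250.0], [467.0, 250.0]]
-11 [[269.0, 281.0], [477.0, 281.0]]
-20 [[264.0, 297.0], [482.0, 297.0]]
-25 [[262.0, 307.0], [485.0, 307.0]]
```

View pics/w5.png

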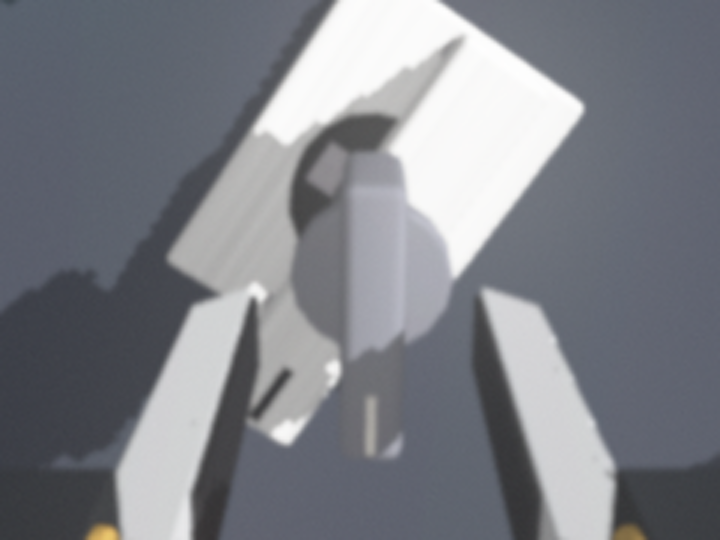

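The fingertips sit about 20 mm behind the TCP, not 8 mm ahead as described. That puts them at about z=123, just above the bar, so the grip closed on air. The wrist and side views agree on this. I'll descend 24 mm more, shift 1 mm sideways and grip again.

>>> send_rows --series '[[[0.6,0,1,0,0],[0.6,0,1,10,0],[0.6,0,1,18,0],[0.6,0,1,24,0],[0.6,0,1,24,0],[0,0,1,24,0],[0,0,1,24,0],[0,0,1,24,0],[0,0,1,24,0],[0,0,1,24,0]]]' --newtons 50

```text
clock: 6.35
eef_pos: [526.7, -133.1, 79.1]
eef_rot: [3.141, 0.0, 2.27]
wrist_force: [-0.2, 0.2, -0.8]
finger_gap: 19.5
```

>>> send_rows --series '[[[0,0,0,0,0],[0,0,0,0,0],[0,0,0,0,0]]]'

```text
clock: 6.65
eef_pos: [526.9, -132.9, 79.1]
eef_rot: [3.141, 0.0, 2.27]
wrist_force: [2.8, 2.2, 0.7]
finger_gap: 13.7
```

Run:
```python
from h import *
s=manip.read_state(); c=manip.camera("wrist"); save(c,"w6.png",(200,140,240,180),3); print(s["finger_gap"],s["moment"],s["wrist_force"],s["eef_pos"],np.degrees(s["eef_rot"]))
```

```text
13.680653495847327 [ 0.50962698 -0.5999927  -0.0153076 ] [2.77594433 2.15238226 0.68114422] [ 526.93654966 -132.87542369   79.06864752] [1.79964722e+02 1.45844383e-02 1.30068389e+02]
```

View pics/w6.png

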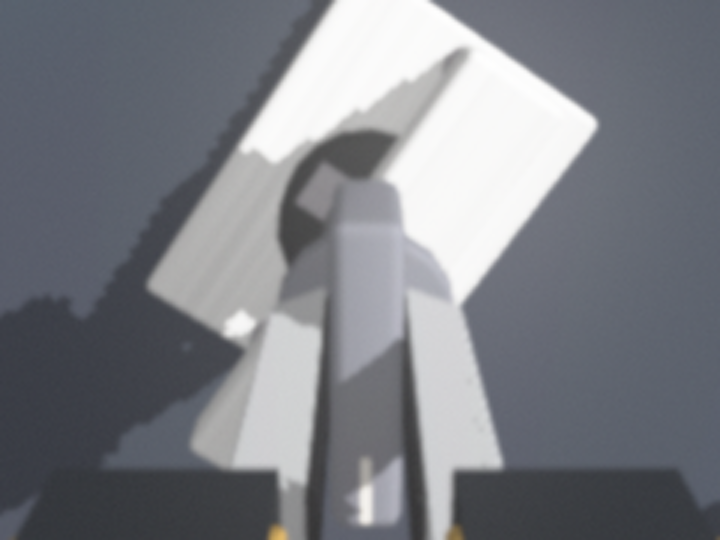

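The bar is held between the fingers at crop (365,350), gap 13.7 mm with little side force. Now I'll turn clockwise.

>>> send_rows --series '[[[0,0,0,0,4],[0,0,0,0,8],[0,0,0,0,12],[0,0,0,0,16],[0,0,0,0,20],[0,0,0,0,24],[0,0,0,0,28],[0,0,0,0,28],[0,0,0,0,28]]]'

```text
clock: 7.6
eef_pos: [527.1, -132.8, 79.1]
eef_rot: [3.14, -0.0, 1.781]
wrist_force: [5.4, 3.2, -1.0]
finger_gap: 13.8
```

```bash
python3 -c "
from h import *
s=manip.read_state(); print(s['moment'],s['wrist_force'],s['eef_pos'],np.degrees(s['eef_rot']),s['finger_gap'])"
```

```text
[ 0.68952452 -0.92547426  0.08109777] [ 5.44813625  3.23369332 -1.02681453] [ 527.14705845 -132.77835061   79.07891443] [ 1.79934641e+02 -1.76387224e-04  1.02067839e+02] 13.76444315913146
```

>>> send_rows --series '[[[0,0,0,0,3],[0,0,0,0,6],[0,0,0,0,6]]]'

```text
clock: 7.9
eef_pos: [527.2, -132.8, 79.1]
eef_rot: [3.14, -0.0, 1.675]
wrist_force: [5.2, 2.2, -1.1]
finger_gap: 13.2
```

```bash
python3 -c "
from h import *
s=manip.read_state(); print(s['moment'],np.degrees(s['eef_rot'][2]))"
```

```text
[ 0.68823523 -1.05055395  0.02479637] 95.97413037873967
```

>>> send_rows --series '[[[0,0,0,0,3],[0,0,0,0,6],[0,0,0,0,6]]]'

```text
clock: 8.2
eef_pos: [527.3, -132.8, 79.1]
eef_rot: [3.14, -0.0, 1.57]
wrist_force: [6.5, 4.2, -1.3]
finger_gap: 14.0
```

```bash
python3 -c "
from h import *
s=manip.read_state(); print(s['moment'],np.degrees(s['eef_rot'][2]))"
```

```text
[ 0.69624327 -1.09483632  0.13925135] 89.98067469684135
```

>>> send_rows --series '[[[0,0,0,0,3],[0,0,0,0,6],[0,0,0,0,6]]]'

```text
clock: 8.5
eef_pos: [527.3, -132.8, 79.1]
eef_rot: [3.14, -0.0, 1.465]
wrist_force: [6.3, 2.9, -1.1]
finger_gap: 13.8
```

```bash
python3 -c "
from h import *
s=manip.read_state(); print(s['moment'],np.degrees(s['eef_rot'][2]))"
```

```text
[ 0.62875236 -1.14502124 -0.0227798 ] 83.96628039097173
```

>>> send_rows --series '[[[0,0,0,0,3],[0,0,0,0,6],[0,0,0,0,6]]]'

```text
clock: 8.8
eef_pos: [527.4, -132.8, 79.1]
eef_rot: [3.14, -0.001, 1.36]
wrist_force: [6.2, 4.5, -2.1]
finger_gap: 13.5
```

```bash
python3 -c "
from h import *
s=manip.read_state(); print(s['moment'],np.degrees(s['eef_rot'][2]))"
```

```text
[ 0.6516444  -1.22023817 -0.19227261] 77.9460965152219
```

>>> send_rows --series '[[[0,0,0,0,3],[0,0,0,0,6],[0,0,0,0,8],[0,0,0,0,8],[0,0,0,0,8]]]'

```text
clock: 9.3
eef_pos: [527.4, -132.8, 79.1]
eef_rot: [3.14, -0.001, 1.223]
wrist_force: [6.3, 3.3, -2.4]
finger_gap: 13.7
```

Run:
```python
from h import *
s=manip.read_state(); print(s['moment'],np.degrees(s['eef_rot'][2]))
c=manip.camera("wrist"); save(c,"w7.png",(200,140,240,180),3)
```

```text
[ 0.68043374 -1.27715025  0.01293471] 70.05894810693044
```

View pics/w7.png

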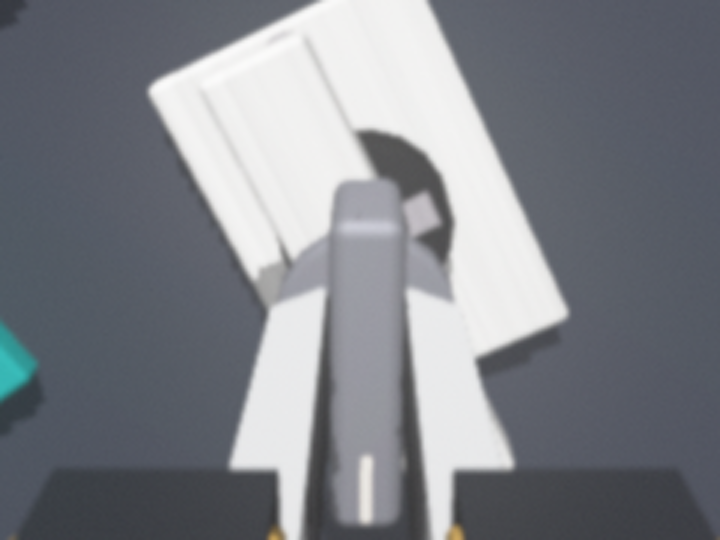

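The bar now lies about 26° clockwise past the bridge. The moment swung to −0.19 N m and back to about 0, which means one notch was passed and the clutch has seated. I'll let go and lift.

>>> send_rows --series '[[[0.6,0,0,0,0],[0.6,0,0,0,0],[0.6,0,0,0,0],[0.6,0,0,0,0],[0.6,0,0,0,0],[0.6,0,0,-30,0],[0.6,0,0,-70,0],[0.6,0,0,-110,0],[0.6,0,0,-150,0],[0.6,0,0,-160,0]]]'

```text
clock: 10.35
eef_pos: [527.7, -133.4, 243.5]
eef_rot: [3.135, -0.0, 1.223]
wrist_force: [-0.3, 0.2, -0.4]
finger_gap: 56.3
```

>>> send_rows --series '[[[0.6,0,0,0,0],[0.6,0,0,0,0]]]'

```text
clock: 10.55
eef_pos: [526.2, -132.9, 237.4]
eef_rot: [-3.14, 0.0, 1.223]
wrist_force: [-0.5, -0.8, -0.3]
finger_gap: 56.1
```

Run:
```python
from h import *
s=manip.read_state(); print(s['moment'],s["wrist_force"],s["eef_pos"],np.degrees(s['eef_rot'][2]),s["finger_gap"])
c=manip.camera("wrist"); save(c,"w8.png",(270,120,110,120),5)
```

```text
[-0.06840705  0.08128589  0.0237456 ] [-0.49489925 -0.79234395 -0.32923289] [ 526.21319785 -132.93786883  237.41626781] 70.06209001717575 56.05805774705235
```

View pics/w8.png

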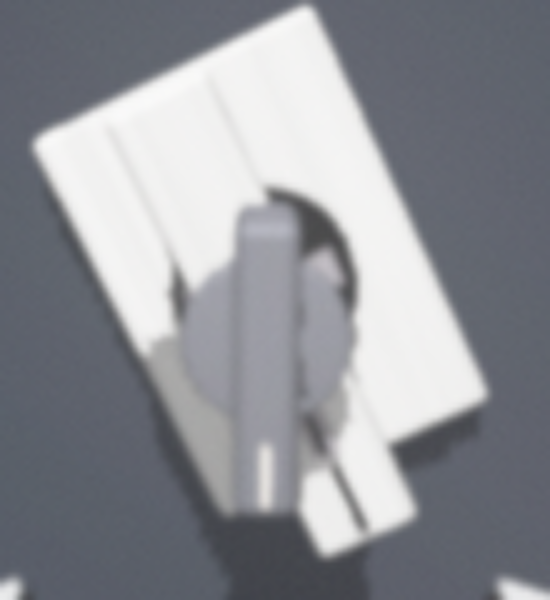

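Run:
```python
from h import *
s=manip.read_state(); c=manip.camera("wrist")
q=lambda a:np.array(a)/5+[270,120]
an=lambda p:np.degrees(np.arctan2(*(p[1]-p[0])[1::-1]))
b=an(atz(c,q([[268,240],[265.5,512]]),122,s)); l=an(atz(c,q([[308,418],[364,528]]),76,s)); f=an(atz(c,q([[310,5],[487,397]]),10,s))
print("bar",b,"line",l,"foot",f,"past bridge",f-b)
manip.sign_off()
```

```text
bar -110.29901793873015 line -83.42357982813692 foot -84.41586830954786 past bridge 25.883149629182284
the job is handed in; nothing more can be done
```

I tightened the loaded clamp through one clutch click, let go, lifted clear and handed the job in at about 11 s of the 32 s allowed.

- **Which clamp:** I worked on the white clamp near (527, −134), which has the dark disc under its bridge. I went nowhere near the empty clamp's knob, but I took no closing picture of it.
- **Turning:** I gripped the bar and turned it 60° clockwise in small steps, about 34° to fully home and about 26° of clutch slip. The turning moment read +0.14 N m before the notch, −0.19 N m past it and about 0 at the end. That pattern fits a single click.
- **After letting go:** The bar lies 25.9° past the bridge line, against 26° for one click and 38° before a second could start. The black-line reading gave 26.9°. The fingers are clear of everything at about z = 237 and the wrist force is back to zero.

**What disagreed:**
- **First grip:** It closed on air just above the bar. The fingertips sit about 20 mm behind the reported TCP, not 8 mm ahead as described. I measured this in the pictures, went 24 mm lower and gripped again.
- **Moment readings:** They were noisy and never showed the full 0.35 N m peak, so I judged the click mainly by angle.

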